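# Pry the drive module out of its dock with the ejector levers

## Robot

A 6-joint arm with a two-finger parallel gripper is mounted at the origin on the work surface. World frame = base frame: x ahead of the robot, y to its left, z up, the work surface at z = 0. Lengths are in mm, angles in degrees, forces in N, time in s.
With the tool pointing down it reaches from about 300 to 850 mm from the base axis. Payload 4.2 kg.
Tool frame: the origin (TCP) lies at the very end of the fingers, on their centre line; the grasp point (between the pads) lies 19 mm behind it; x points along the fingers, y is the direction in which the jaws open and shut, and the axes are right-handed (so a half turn about x gives the same grasp; the last joint's range is limited). The gripper opens to 91 mm and grips with 3 to 60 N. Pads are 32 mm wide; open, the fingers measure 118 mm over their backs; the gripper's body (76 mm by 178 mm) begins 60 mm behind the grasp point.
Start: joints at [-74.198, 18.312, 89.639, -0, 72.044, -1.146], TCP at [167.619, -550.043, 213.976] pointing down, gripper open.
Joint ranges: [-177.97, 177.97], [-48.28, 115.42], [12.27, 149.76], [-77.06, 257.06], [2.81, 150.46], [-146.56, 146.56]. Speed limits (degrees/s): [147.25, 147.25, 180, 180, 180, 180].

## Interface

Orientations are given as [roll, pitch, yaw] about the fixed x, y, z axes, in that order (R = Rz(yaw) Ry(pitch) Rx(roll)).
In Python, from workcell import sensors, grab_frame, job_done, finder gives the robot as it stands.
- The arm moves only by the tool play_rows, never from a script. Its argument "motion" is a list of rows, each a list of 5 numbers: the shift along the world's x, y, z in m, then the turn about the world's z in rad, then the opening, from 0 (shut) to 1 (fully open). In form: [[tx, ty, tz, roll, fingers], ...]. A call has exactly 8 rows; each row is the pose to reach, as a shift and turn from the pose commanded when the call began; what a row does not reach only later rows make up. A row lasts 1/12 s, in which the tool goes at most 41.7 mm and 7.16 degrees, less where a joint would pass 70% of its speed; a pose out of reach is approached as far as the arm can. A call with a gripper value outside its range is refused whole. The fingers move at their own pace and stop on an object; "squeeze" is the grip in N (left out, the last holds). Time passes only in rows, so rows that repeat a pose let the fingers close, or fill a call up. It gives the time, the measured TCP pose, the force and the opening at its end, in the units of the state.
- sensors.state(): the state, without advancing time (a new reading comes with each control period).
- grab_frame(name): name is "side" or "top"; returns a dict with "img" (480x640x3 uint8, blue, green, red), "fx", "fy", "cx", "cy" (pixels), "k1" (the pictures are not rectified: a ray, as slopes to the right and down, at radius r is drawn at 1 + k1 r^2 times it, then the intrinsics apply), "rvec" (rotation vector, rad) and "tvec" (3), from world to camera coordinates, as OpenCV has them. Camera axes: x right, y down, z forward; pixel columns grow to the right and rows downward; lengths in mm; the calibration is good to about 2 mm. A picture is of the moment at which its call begins. There is no depth.
- job_done(): hands the job in, once; it reports no verdict.
Trained networks look in a picture, given as the dict that the camera call returned (one of the last four; its "shot" number tells which), for a name from the list of things; names that differ only in an ending like _2 or _b are one class to them, and where a whole thing is asked for, a point or a joint stands for the part that bears it (a point fixed in the world has none). Each returns a list of dicts, best first, with "conf" (0 to 1); they miss things now and then, are a little off and sometimes report something else, mostly with a low value. They report only what shows in the picture. A call takes as long as a camera call. They do not tell look-alikes from the thing itself.
- finder.spot_in(picture, label): "point" ([column, row] in pixels, amid what is visible of it).
- finder.spot_point(picture, label): "point" ([column, row] in pixels: a listed point, or the origin of a listed thing).
The state is a dict: "time_s": time; "qpos": joint angles; "qvel": joint speeds; "effort": joint torques, N m; "ee_pos": TCP position; "ee_rot": TCP orientation; "force": force on the tool from outside, world axes, zero at the start; "torque": the same for the moment, N m; "gripper_width": finger opening in mm.
Only numpy, scipy, OpenCV 4.12 (cv2) and the standard library are available. Lean on these libraries where they do the work, as an engineer would, in place of code of your own. Each camera call takes 0.05 s, during which the arm holds its last target.

## Task

The bench drill's orange-topped drive module sits sunk in its grey dock. Pry it up by swinging both red ejector levers fully outward, then lift it out and stand it upright, gently, in the middle of the black mat. Leave the levers out and do not disturb the vice, the wooden block or the jar.

Things in the scene. Friction and masses are not known exactly. Their poses are not given: they have to be found in the camera images.
- dock: fixed dock, base 100 x 250 x 15 mm (x, y, z), origin at the centre of its underside on the table; y along the slot, z up. Two grey walls 8 mm thick, 126 mm long, inner faces 22 mm either side of the middle plane, rise to 113 mm above the table. A red lever at each end (+y left, -y right). Stands on either side of the robot's middle line, the mat on the other; turned by up to 0.3 rad.
- module_center (a point): centre (half-way up) of the loose module, a box 40 x 130 x 100 mm (x, y, z, along the dock's axes), 0.4 to 0.75 kg. Seated, its underside is 15 mm and its top 115 mm above the table, just 2 mm above the dock walls: nothing to grip. With both levers fully out it stands 24 mm higher: 26 mm of its 40 mm thickness can be gripped above the walls. It must rise 75 mm more to clear them.
- lever_left (a joint): angle of the left lever (at the dock's +y end): 0 = folded in (handle leans 30 degrees outward from vertical), 1.05 = fully outward (handle level, pointing away from the module; stop). Hinge axis along the dock's x. Stays where left: 0.2 N m of friction, plus the module's weight. After 0.15 rad of slack its toe lifts the module's end. Starts at 0 to 0.1.
- lever_left_hinge (a point): point on the hinge axis of the left lever: in the dock's frame at x 0, y +103 mm, 38 mm above the table
- lever_left_tip (a point): outer end of the red handle of the left lever, 85 mm from its hinge: a straight bar 22 mm wide (along dock x), 8 mm thick, a 12 mm round bead at the end. Push the face that looks to the module, about 70 mm from the hinge: outward, then down. Folded in, its upper part is over 60 mm from the module's end.
- lever_right (a joint): angle of the right lever (at the dock's -y end): 0 = folded in (handle leans 30 degrees outward from vertical), 1.05 = fully outward (handle level, pointing away from the module; stop). Hinge axis along the dock's x. Stays where left: 0.2 N m of friction, plus the module's weight. After 0.15 rad of slack its toe lifts the module's end. Starts at 0 to 0.1.
- lever_right_hinge (a point): point on the hinge axis of the right lever: in the dock's frame at x 0, y -103 mm, 38 mm above the table
- lever_right_tip (a point): outer end of the red handle of the right lever, 85 mm from its hinge: a straight bar 22 mm wide (along dock x), 8 mm thick, a 12 mm round bead at the end. Push the face that looks to the module, about 70 mm from the hinge: outward, then down. Folded in, its upper part is over 60 mm from the module's end.
- mat: fixed black rubber mat, 200 x 200 x 4 mm, lying on the table; origin at the centre of its underside
- vice: bystander: red bench vice, 100 x 78 x 72 mm, origin at the centre of its underside
- block: bystander: wooden block 70 x 110 x 35 mm, origin at the centre of its underside
- jar: bystander: amber jar, 60 mm in diameter and 60 mm high, origin at the centre of its underside
- module: the same module: aluminium, orange top, a steel lug 14 mm wide and 22 mm long low on each 130 mm end, over the lever's toe; origin at the centre of its underside
Mind the look-alikes: they are no part of the job. Of the things shaped like the module, the aluminium one is meant.

How it is judged:
By the outcome, as a careful person would: the job done as asked, in the order asked, and still so for the second after the job is handed in, with the robot touching nothing.
It also fails if it takes over 67 s, if anything falls off the work surface, if the arm or the gripper's body presses on something with over 40 N, if the wrist force passes 120 N, or if a joint passes its speed limit or range.

## Working session

There is one attempt and no reset: what is moved stays moved. The work goes in short steps, Python scripts to look and compute and a tool call to move; the robot and the scene stay as the last step left them, time stands still between calls to the robot, and variables do not carry over. Pictures are saved under pics/ and viewed, and the job is handed in when it is done.

Besides the shell and the picture viewer there is one more tool, called after "Emit:" in YAML: its name, and indented under it one key for each argument. play_rows: Moves the arm, as the interface text tells. Its arguments: {"type":"object","properties":{"motion":{"type":"array","items":{"type":"array","items":{"type":"number"}}},"squeeze":{"type":"number"}},"required":["motion"]}

```bash
mkdir -p pics; ls
python3 - <<'E'
from workcell import sensors, grab_frame, finder
import cv2, pickle
s=sensors.state();print(s)
names="dock module_center lever_left_hinge lever_left_tip lever_right_hinge lever_right_tip mat vice block jar module".split()
D={}
for n in("side","top"):
    p=grab_frame(n);D[n]=p
    cv2.imwrite(f"pics/{n}0.png",p["img"])
    print(n,{k:v for k,v in p.items() if k!="img"})
    for l in names:
        print(l,[(r["point"],round(r["conf"],2)) for r in finder.spot_point(p,l)][:4])
pickle.dump(D,open("f0.pkl","wb"))
print(sensors.state()["time_s"])
E
```

```text
pics
{'time_s': 0.0, 'qpos': array([-7.41977121e+01,  1.83530506e+01,  8.97070555e+01, -1.78677792e-03,
        7.20423222e+01, -1.14616980e+00]), 'qvel': array([ 0.05079618, -0.08245283, -0.07194966,  0.02977946,  0.03259434,
       -0.04940822]), 'effort': array([ 1.49586827e-03, -4.12453651e+01, -2.31972170e+01,  7.27981701e-02,
        4.53451287e-02, -1.43034804e-04]), 'ee_pos': array([ 167.47118667, -549.54706733,  213.1017403 ]), 'ee_rot': array([-90.19602043,  89.89755766, 106.75298966]), 'force': array([-0.38277152, -0.05106961, -0.00406508]), 'torque': array([-0.01256412,  0.0275622 , -0.00380803]), 'gripper_width': 91.19106715538082}
side {'fx': 544.0491663867526, 'fy': 544.0491663867526, 'cx': 319.87963782524264, 'cy': 237.62412014728784, 'k1': -0.13614140760723914, 'rvec': array([ 0.74561998, -2.61719165,  1.07831149]), 'tvec': array([447.15431547, 339.44867481, 900.65366951]), 'shot': 1}
dock [([359.8, 239.0], 0.78)]
module_center [([459.8, 224.9], 0.81), ([403.1, 322.1], 0.74), ([443.8, 168.3], 0.57)]
lever_left_hinge [([347.8, 260.9], 0.65)]
lever_left_tip [([337.7, 2
[... 443 characters left out ...]
27104923846, 'rvec': array([ 2.14994267, -2.1037984 ,  0.21548178]), 'tvec': array([-116.16252341,  585.36940923, 1101.22397226]), 'shot': 2}
dock []
module_center [([424.1, 335.5], 0.6)]
lever_left_hinge [([331.4, 256.3], 0.82), ([214.6, 158.9], 0.53), ([354.7, 164.2], 0.39)]
lever_left_tip [([308.7, 256.6], 0.66)]
lever_right_hinge [([422.3, 241.9], 0.96), ([376.4, 250.0], 0.63)]
lever_right_tip [([452.7, 231.2], 0.82), ([423.7, 241.4], 0.57), ([374.1, 253.7], 0.47)]
mat [([203.5, 244.8], 0.97)]
vice [([293.5, 152.2], 0.86), ([351.2, 162.9], 0.31)]
block [([354.9, 160.4], 0.86)]
jar [([213.4, 156.7], 0.69)]
module [([421.8, 335.0], 0.98), ([291.0, 335.7], 0.85), ([375.0, 248.9], 0.64)]
1.2
```

View pics/side0.png

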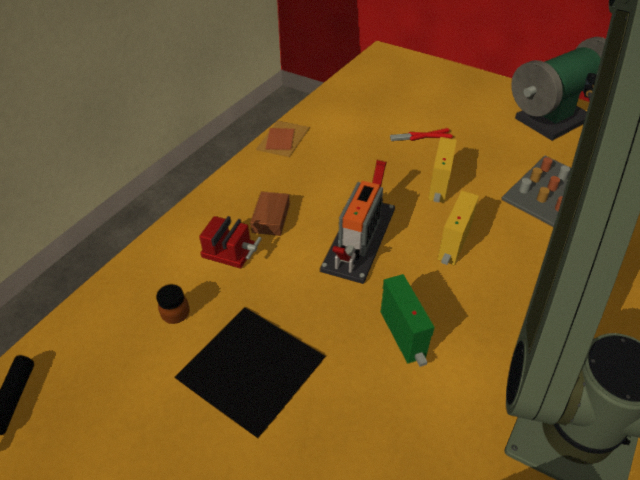

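View pics/top0.png

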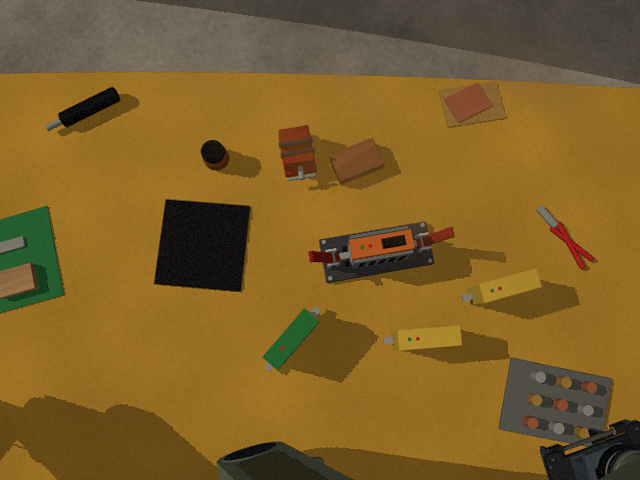

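Both views show the dock with the orange-topped module around top (377,250), with levers at (318,257) and (440,237). The mat is at (203,245), and the yellow and green boxes are look-alikes. I'll zoom in to fit the dock pose.

```bash
cat > h.py <<'E'
import numpy as np, cv2, pickle
def K(p): return np.array([[p["fx"],0,p["cx"]],[0,p["fy"],p["cy"]],[0,0,1.]])
def proj(p,X):
    return cv2.projectPoints(np.asarray(X,float).reshape(-1,1,3),p["rvec"],p["tvec"],K(p),np.array([p["k1"],0,0,0,0.]))[0][:,0]
def onz(p,uv,z):
    n=cv2.undistortPointsIter(np.array([[uv]],float),K(p),np.array([p["k1"],0,0,0,0.]),None,None,(3,100,1e-10))[0,0]
    R=cv2.Rodrigues(p["rvec"])[0];o=-R.T@p["tvec"];d=R.T@np.array([n[0],n[1],1]);return o+d*(z-o[2])/d[2]
def dockpts(x,y,yaw,P):
    c,s=np.cos(yaw),np.sin(yaw);P=np.asarray(P,float)
    return np.c_[x+c*P[:,0]-s*P[:,1],y+s*P[:,0]+c*P[:,1],P[:,2]]
E
python3 - <<'E'
from h import *
D=pickle.load(open("f0.pkl","rb"))
for n,(a,b,c,d) in{"top":(295,205,165,95),"side":(310,140,100,150)}.items():
    im=D[n]["img"][b:b+d,a:a+c]; f=5 if n=="top" else 4
    im=cv2.resize(im,None,fx=f-0.2 if n=="top" else f,fy=f-0.2 if n=="top" else f,interpolation=cv2.INTER_CUBIC)
    cv2.imwrite(f"pics/{n}0z.png",cv2.convertScaleAbs(im,alpha=1.6))
t=D["top"]
print([onz(t,u,15).round(1) for u in [(320,238),(425,222),(434,263),(327,282)]])
print([onz(t,u,4).round(1) for u in [(166,200),(250,206),(242,291),(155,284),(203.5,244.8)]])
print("cam",[-cv2.Rodrigues(D[n]["rvec"])[0].T@D[n]["tvec"] for n in D])
E
```

```text
[array([582.9, -84.1,  15. ]), array([ 625.8, -324.5,   15. ]), array([ 531.2, -343.8,   15. ]), array([ 483.2, -102.1,   15. ])]
[array([666.9, 278.5,   4. ]), array([656.6,  80.2,   4. ]), array([459.5,  88.9,   4. ]), array([469.9, 288.6,   4. ]), array([562.9, 182.8,   4. ])]
cam [array([167.36596522, 569.24802545, 879.94018904]), array([ 368.87758519,  -92.08028089, 1193.43867174])]
```

View pics/top0z.png

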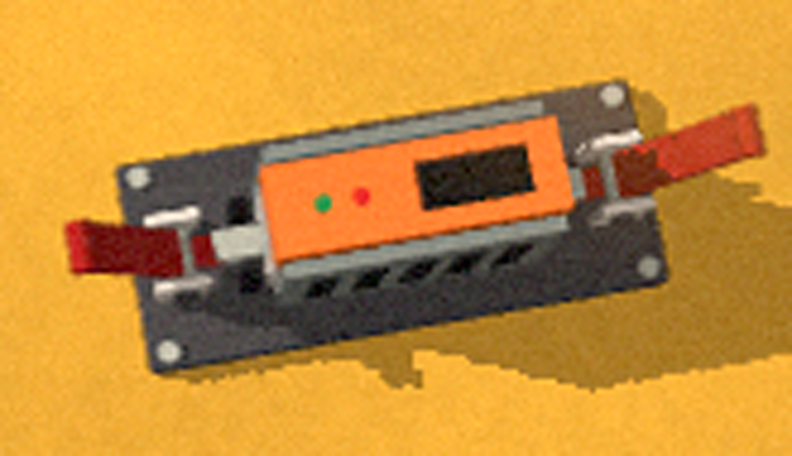

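View pics/side0z.png

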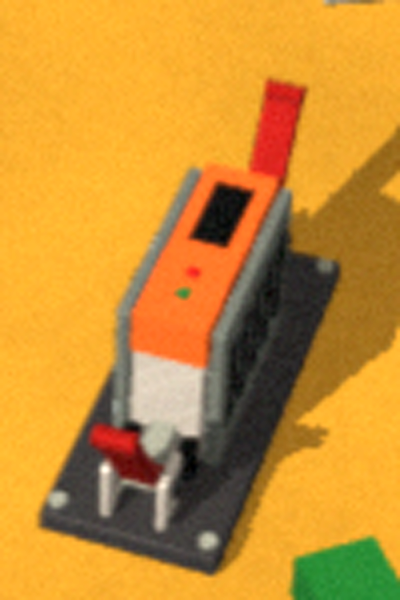

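Run:
```python
from h import *
from scipy.optimize import least_squares
D=pickle.load(open("f0.pkl","rb"));t=D["top"];s=D["side"]
# yaw ~ 0.19 ; dock +x = away
T=lambda u:(np.array(u)/4.8+[295,205]);S=lambda u:np.array(u)/4+[310,140]
obs=[(t,T((118,167)),(50,125,15)),(t,T((630,80)),(50,-125,15)),(t,T((668,278)),(-50,-125,15)),(t,T((153,368)),(-50,125,15)),
(t,T((262,170)),(20,65,115)),(t,T((558,118)),(20,-65,115)),(t,T((576,208)),(-20,-65,115)),(t,T((276,262)),(-20,65,115)),
(s,S((42,515)),(50,125,15)),(s,S((215,560)),(-50,125,15)),(s,S((338,265)),(-50,-125,15)),(s,S((132,310)),(20,65,115)),(s,S((205,165)),(20,-65,115)),(s,S((283,178)),(-20,-65,115))]
def r(q): return np.concatenate([proj(p,dockpts(*q[:3],[P]))[0]-u for p,u,P in obs])
f=least_squares(r,[555,-213,0.19],loss="soft_l1",x_scale=[1,1,.01])
print(f.x,r(f.x).reshape(-1,2).round(1).tolist())
q=f.x
# lever tips: fit angle
for nm,sg,ut,us in(("L",1,T((75,247)),S((95,437))),("R",-1,T((757,128)),S((286,88)))):
    for a in(0,.05,.1,.2):
        th=np.pi/6+a;P=[(0,sg*(103+85*np.sin(th)),38+85*np.cos(th))]
        X=dockpts(*q,P);print(nm,a,X.round(1),proj(t,X)-ut,proj(s,X)-us)
def rm(m):
    P=[(100,100,4),(100,-100,4),(-100,-100,4),(-100,100,4)]
    return (proj(t,dockpts(*m,P))-[(166,200),(250,206),(242,291),(155,284)]).ravel()
m=least_squares(rm,[560,184,-.05],x_scale=[1,1,.01]);print("mat",m.x,m.fun.round(1))
for n in("side","top"):
    p=D[n];im=p["img"].copy();im=cv2.resize(im,None,fx=3,fy=3)
    def dr(X,c=(255,0,255)):
        for a in proj(p,X): cv2.circle(im,tuple(int(v) for v in a*3+1),3,c,-1)
    dr(dockpts(*q,[(a,b,z) for a,b in((50,125),(50,-125),(-50,125),(-50,-125)) for z in(0,15)]))
    dr(dockpts(*q,[(a,b,z) for a,b in((20,65),(20,-65),(-20,65),(-20,-65)) for z in(15,115)]),(255,255,0))
    for sg in(1,-1):
        th=np.pi/6+.05
        dr(dockpts(*q,[(0,sg*(103+l*np.sin(th)),38+l*np.cos(th)) for l in (0,70,85)]),(255,255,255))
    dr(dockpts(*m.x,[(a,b,4) for a in(-100,0,100) for b in(-100,0,100)]),(0,255,0))
    im=im[100*3:400*3:,150*3:480*3]; cv2.imwrite(f"pics/{n}0f.png",cv2.resize(cv2.convertScaleAbs(im,alpha=1.5),None,fx=.65,fy=.65))
```

```text
[ 5.54548447e+02 -2.14391805e+02  1.96812014e-01] [[-0.5, -0.2], [-0.1, -0.6], [1.1, 0.6], [-0.1, 1.3], [0.2, -0.2], [-0.6, 0.1], [-0.4, -0.1], [0.8, -0.6], [-1.2, -1.0], [0.5, 0.2], [0.9, -1.0], [0.0, 1.1], [0.8, -0.2], [-1.4, 0.6]]
L 0 [[526.1 -71.7 111.6]] [[2.61560733 0.05111385]] [[ 5.57674917 -0.46208392]]
L 0.05 [[525.4 -68.1 109.4]] [[0.90970158 0.50491117]] [[4.94182388 1.58254511]]
L 0.1 [[524.7 -64.7 107. ]] [[-0.73331332  0.95968668]] [[4.32364734 3.65256294]]
L 0.2 [[523.4 -58.2 101.7]] [[-3.81290593  1.86676526]] [[3.1452267  7.84325307]]
R 0 [[ 583.  -357.1  111.6]] [[-3.31418845  0.98860498]] [[-0.89596253  1.49283247]]
R 0.05 [[ 583.7 -360.6  109.4]] [[-1.91080306  0.89522631]] [[-0.53399088  1.36397187]]
R 0.1 [[ 584.4 -364.1  107. ]] [[-0.58668303  0.8274425 ]] [[-0.19341491  1.32530334]]
R 0.2 [[ 585.7 -370.6  101.7]] [[1.81099656 0.76863331]] [[0.42094048 1.51525738]]
mat [ 5.63309542e+02  1.84061681e+02 -4.95959012e-02] [-0.2 -0.5  0.4 -0.7 -0.1  0.4 -0.2  0.7]
```

View pics/top0f.png

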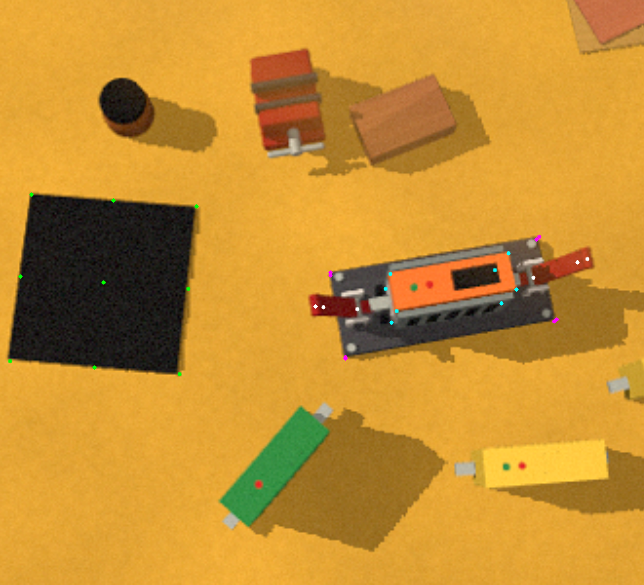

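View pics/side0f.png

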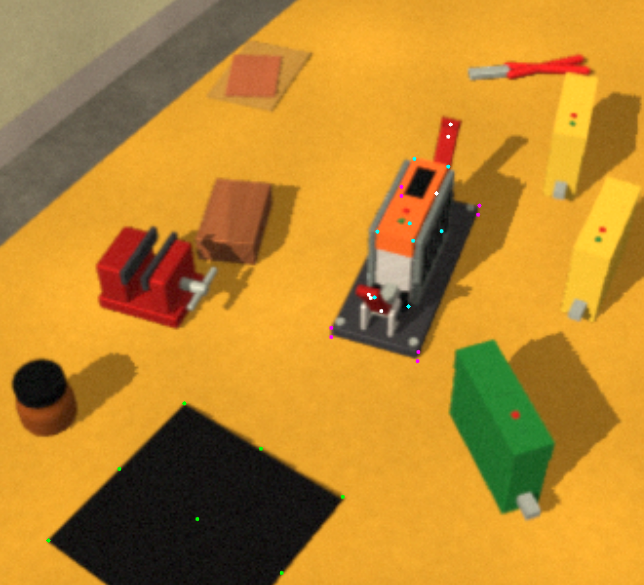

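```bash
cat > plan.py <<'E'
from h import *
q=(554.5,-214.4,0.1968)
def arc(sg,l=70,hw=16,gap=0):
    for a in np.linspace(0,1.05,9):
        th=np.pi/6+a
        y=103+l*np.sin(th)-4*np.cos(th)-hw-gap; z=38+l*np.cos(th)+4*np.sin(th)
        print(round(a,2),dockpts(*q,[(0,sg*y,z)])[0].round(1))
E
python3 - <<'E'
from plan import *
arc(-1);arc(1)
D=pickle.load(open("f0.pkl","rb"));t=D["top"]
print("green top@100",[onz(t,u,100).round(0) for u in((263,357),(303,309),(319,322),(279,370))])
print("yel",[onz(t,u,100).round(0) for u in((470,280),(537,268),(542,286),(397,330),(461,326))])
E
```

```text
0.0 [ 577.7 -330.6  100.6]
0.13 [ 579.2 -338.4   96. ]
0.26 [ 580.6 -345.5   90.3]
0.39 [ 581.9 -351.8   83.7]
0.52 [ 583.  -357.3   76.4]
0.66 [ 583.9 -361.7   68.4]
0.79 [ 584.5 -365.1   59.8]
0.92 [ 585.  -367.3   50.9]
1.05 [ 585.2 -368.4   41.8]
0.0 [531.3 -98.2 100.6]
0.13 [529.8 -90.4  96. ]
0.26 [528.4 -83.3  90.3]
0.39 [527.1 -77.   83.7]
0.52 [526.  -71.5  76.4]
0.66 [525.1 -67.1  68.4]
0.79 [524.5 -63.7  59.8]
0.92 [524.  -61.5  50.9]
1.05 [523.8 -60.4  41.8]
green top@100 [array([319.,  25., 100.]), array([418., -53., 100.]), array([392., -87., 100.]), array([294.,  -8., 100.])]
yel [array([ 485., -402.,  100.]), array([ 513., -549.,  100.]), array([ 474., -558.,  100.]), array([ 379., -247.,  100.]), array([ 389., -381.,  100.])]
```

Emit:
play_rows:
  motion:
    - [0.025,0.014,0.005,0.1,0]
    - [0.05,0.028,0.01,0.2,0]
    - [0.075,0.042,0.015,0.3,0]
    - [0.1,0.056,0.02,0.4,0]
    - [0.125,0.07,0.02,0.5,0]
    - [0.15,0.085,0.02,0.6,0]
    - [0.175,0.1,0.02,0.7,0]
    - [0.2,0.115,0.02,0.8,0]
  squeeze: 20

```text
time_s: 1.87
ee_pos: [368.7, -434.2, 234.1]
ee_rot: [71.7, 90.0, -45.2]
force: [0.9, -0.0, -0.4]
gripper_width: 40.9
```

Emit:
play_rows:
  motion:
    - [0.027,0.015,0,0.1,0]
    - [0.055,0.03,0,0.2,0]
    - [0.082,0.045,0,0.3,0]
    - [0.11,0.06,0,0.4,0]
    - [0.137,0.075,0,0.5,0]
    - [0.164,0.09,0,0.6,0]
    - [0.19,0.103,0,0.672,0]
    - [0.2084,0.1127,0,0.672,0]

```text
time_s: 2.53
ee_pos: [578.2, -320.8, 233.7]
ee_rot: [108.8, 90.0, 30.3]
force: [-0.1, -0.7, 0.5]
gripper_width: 0.2
```

Run:
```python
from workcell import sensors, grab_frame
from h import *
p=grab_frame("top");cv2.imwrite("pics/t1.png",p["img"]);print(sensors.state()["ee_rot"],sensors.state()["qpos"],sensors.state()["ee_pos"])
```

```text
[107.28719365  89.77408555  28.78994298] [-29.8613615   25.79988379  75.17979781   0.19661084  78.90285079
 -41.4017554 ] [ 581.11160948 -319.06883988  233.28888678]
```

View pics/t1.png

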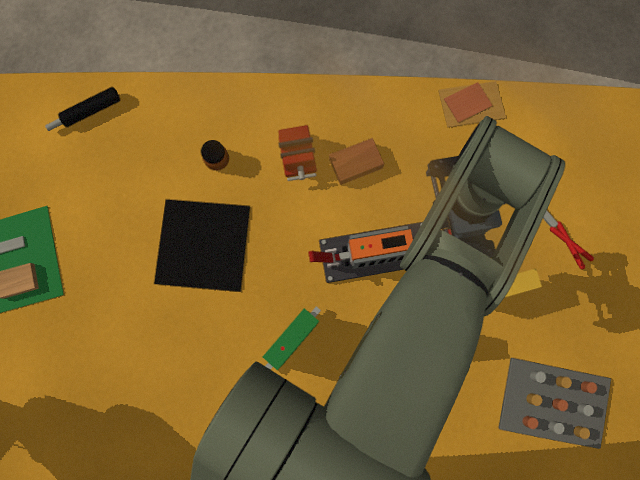

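The arm is above the right lever; now descending between lever and module.

Emit:
play_rows:
  motion:
    - [0,0,0,0,0]
    - [0,0,-0.02,0,0]
    - [0,0,-0.05,0,0]
    - [0,0,-0.08,0,0]
    - [0,0,-0.105,0,0]
    - [0,0,-0.125,0,0]
    - [0,0,-0.134,0,0]
    - [0,0,-0.134,0,0]

```text
time_s: 3.25
ee_pos: [573.9, -322.3, 97.7]
ee_rot: [-128.3, 89.7, 153.0]
force: [0.2, -0.7, 0.4]
gripper_width: 0.6
```

Run:
```python
from workcell import sensors, grab_frame
from h import *
p=grab_frame("side");cv2.imwrite("pics/s2.png",cv2.resize(p["img"][110:300,300:500],None,fx=3,fy=3));s=sensors.state();print(s["ee_rot"],s["ee_pos"],s["force"])
```

```text
[-123.76176827   89.91675584  157.47754528] [ 575.13177975 -322.76220725   99.6501651 ] [ 0.3053081  -0.59116389  0.6485362 ]
```

View pics/s2.png

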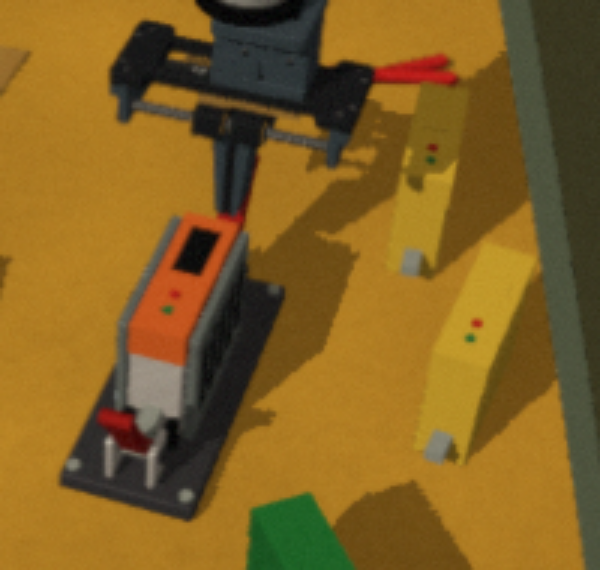

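Emit:
play_rows:
  motion:
    - [0.001,-0.004,0,0,0]
    - [0.0017,-0.0083,0,0,0]
    - [0.0025,-0.012,-0.002,0,0]
    - [0.0032,-0.016,-0.004,0,0]
    - [0.004,-0.02,-0.007,0,0]
    - [0.0046,-0.0232,-0.0097,0,0]
    - [0.0053,-0.0265,-0.013,0,0]
    - [0.0059,-0.0295,-0.0163,0,0]

```text
time_s: 3.97
ee_pos: [582.9, -352.8, 84.3]
ee_rot: [45.1, 89.8, -33.6]
force: [0.2, 0.0, 4.0]
gripper_width: 0.3
```

Emit:
play_rows:
  motion:
    - [0.0006,-0.003,-0.0036,0,0]
    - [0.0011,-0.0055,-0.0073,0,0]
    - [0.0016,-0.008,-0.0113,0,0]
    - [0.002,-0.0099,-0.0153,0,0]
    - [0.0023,-0.0117,-0.0195,0,0]
    - [0.0026,-0.0133,-0.0237,0,0]
    - [0.0029,-0.0145,-0.028,0,0]
    - [0.0031,-0.0155,-0.0327,0,0]

```text
time_s: 4.63
ee_pos: [585.4, -367.8, 50.7]
ee_rot: [37.9, 89.9, -40.8]
force: [1.8, -0.9, 4.8]
gripper_width: -0.0
```

Run:
```python
from workcell import sensors, grab_frame
from h import *
p=grab_frame("side");cv2.imwrite("pics/s3.png",cv2.resize(p["img"][110:300,300:500],None,fx=3,fy=3));s=sensors.state();print(s["ee_rot"],s["ee_pos"],s["force"])
```

```text
[-124.02105844   89.93580682  157.26500666] [ 584.67771142 -367.47793315   49.44375766] [ 2.83934052 -1.04128085  3.70612652]
```

View pics/s3.png

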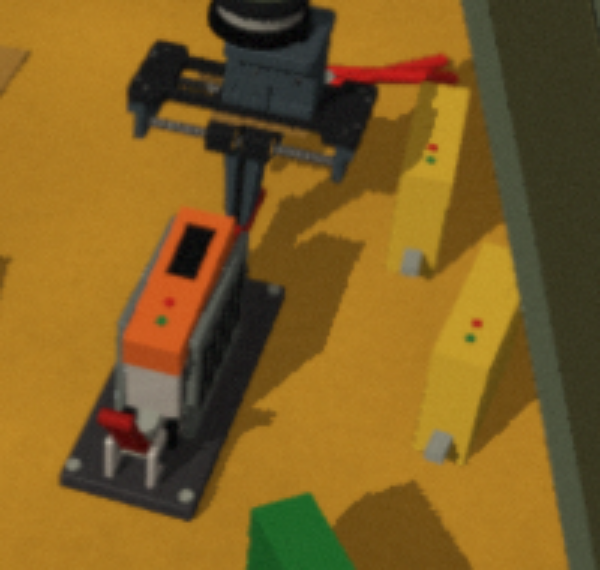

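Emit:
play_rows:
  motion:
    - [0,-0.0005,-0.0025,0,0]
    - [0,-0.001,-0.005,0,0]
    - [0,-0.001,-0.0075,0,0]
    - [0,-0.001,-0.0095,0,0]
    - [0,-0.001,-0.0105,0,0]
    - [0,-0.001,-0.0115,0,0]
    - [0,-0.001,-0.0115,0,0]
    - [0,-0.001,-0.0115,0,0]

```text
time_s: 5.35
ee_pos: [584.9, -368.4, 41.9]
ee_rot: [44.7, 89.9, -34.0]
force: [-1.0, 0.6, 15.5]
gripper_width: 0.6
```

Emit:
play_rows:
  motion:
    - [0,0,-0.001,0,0]
    - [0,0,-0.002,0,0]
    - [0,0,-0.002,0,0]
    - [0,0,-0.002,0,0]
    - [0,0,-0.002,0,0]
    - [0,0,-0.002,0,0]
    - [0,0,-0.002,0,0]
    - [0,0,-0.002,0,0]

```text
time_s: 6.02
ee_pos: [585.0, -368.3, 41.8]
ee_rot: [46.4, 89.9, -32.4]
force: [-2.8, 2.5, 23.0]
gripper_width: 0.1
```

Emit:
play_rows:
  motion:
    - [0,0,0.01,0,0]
    - [0,0,0.03,0,0]
    - [0,0,0.06,0,0]
    - [0,0,0.09,0,0]
    - [0,0,0.12,0,0]
    - [0,0,0.15,0,0]
    - [0,0,0.17,0,0]
    - [0,0,0.18,0,0]

```text
time_s: 6.68
ee_pos: [584.9, -368.3, 219.7]
ee_rot: [43.0, 89.9, -35.7]
force: [0.9, 0.4, -0.2]
gripper_width: 0.6
```

Run:
```python
from workcell import sensors, grab_frame
from h import *
p=grab_frame("side");cv2.imwrite("pics/s4.png",cv2.resize(p["img"][110:300,300:500],None,fx=3,fy=3));s=sensors.state();print(s["ee_rot"],s["ee_pos"],s["force"])
```

```text
[ 45.49560003  89.83354091 -33.21849714] [ 585.30347349 -368.52552047  220.37167034] [0.74158453 0.91618402 0.64033808]
```

View pics/s4.png

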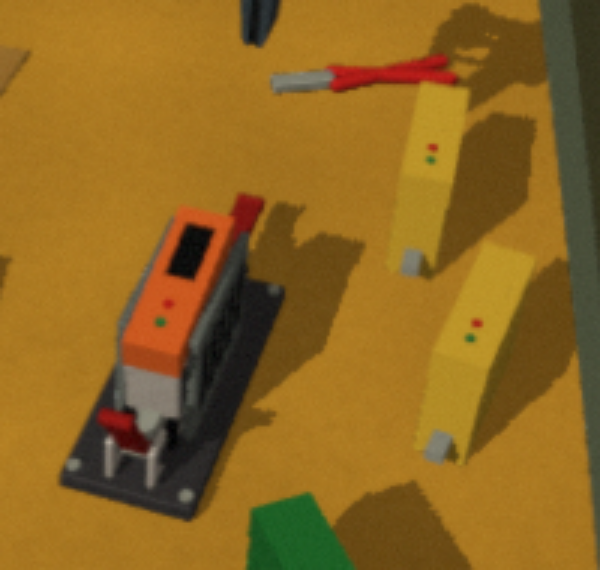

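Emit:
play_rows:
  motion:
    - [-0.003,0.015,0,0,0]
    - [-0.01,0.05,0,0,0]
    - [-0.018,0.09,0,0,0]
    - [-0.026,0.13,0,0,0]
    - [-0.034,0.17,0,0,0]
    - [-0.042,0.21,0,0,0]
    - [-0.049,0.245,0,0,0]
    - [-0.0521,0.262,0,0,0]

```text
time_s: 7.4
ee_pos: [529.7, -102.3, 215.1]
ee_rot: [-126.0, 89.6, 155.4]
force: [0.5, 0.2, 0.1]
gripper_width: 0.3
```

Emit:
play_rows:
  motion:
    - [0,0,0,0,0]
    - [0,0,-0.015,0,0]
    - [0,0,-0.04,0,0]
    - [0,0,-0.065,0,0]
    - [0,0,-0.09,0,0]
    - [0,0,-0.107,0,0]
    - [0,0,-0.1175,0,0]
    - [0,0,-0.1175,0,0]

```text
time_s: 8.07
ee_pos: [530.4, -106.5, 96.4]
ee_rot: [-111.8, 89.6, 169.4]
force: [-0.4, -0.2, 0.3]
gripper_width: 0.5
```

Run:
```python
from workcell import sensors, grab_frame
from h import *
p=grab_frame("side");cv2.imwrite("pics/s5.png",cv2.resize(p["img"][110:300,300:500],None,fx=3,fy=3));s=sensors.state();print(s["ee_rot"],s["ee_pos"],s["force"])
```

```text
[-111.07457957   89.76405023  170.18239504] [ 531.76479288 -106.66898448   98.24446611] [-0.83260565 -0.39156087  0.71882915]
```

View pics/s5.png

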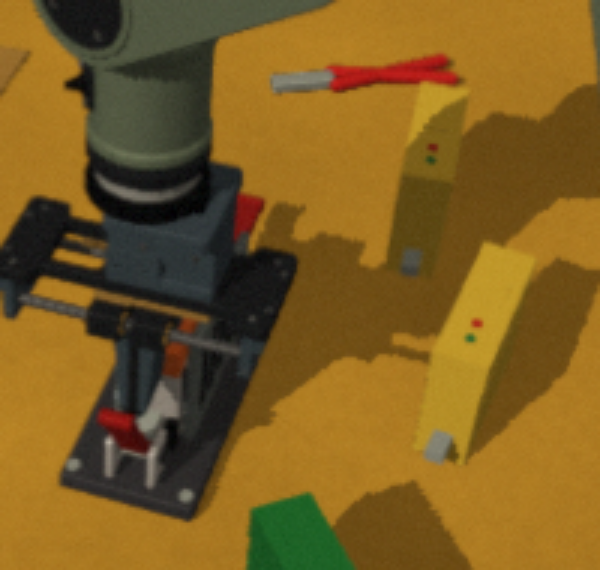

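Emit:
play_rows:
  motion:
    - [-0.001,0.004,0,0,0]
    - [-0.0017,0.0083,0,0,0]
    - [-0.0025,0.012,-0.002,0,0]
    - [-0.0032,0.016,-0.004,0,0]
    - [-0.004,0.02,-0.007,0,0]
    - [-0.0046,0.0232,-0.0097,0,0]
    - [-0.0053,0.0265,-0.013,0,0]
    - [-0.0059,0.0295,-0.0163,0,0]

```text
time_s: 8.78
ee_pos: [527.7, -76.4, 83.9]
ee_rot: [81.8, 89.9, 3.0]
force: [0.9, -1.9, 3.4]
gripper_width: 0.5
```

Emit:
play_rows:
  motion:
    - [-0.0006,0.003,-0.0036,0,0]
    - [-0.0011,0.0055,-0.0073,0,0]
    - [-0.0016,0.008,-0.0113,0,0]
    - [-0.002,0.0099,-0.0153,0,0]
    - [-0.0023,0.0117,-0.0195,0,0]
    - [-0.0026,0.0133,-0.0237,0,0]
    - [-0.0029,0.0145,-0.028,0,0]
    - [-0.0031,0.0155,-0.0327,0,0]

```text
time_s: 9.45
ee_pos: [524.6, -60.9, 51.1]
ee_rot: [98.6, 89.9, 19.9]
force: [2.2, 0.1, 7.2]
gripper_width: 0.4
```

Emit:
play_rows:
  motion:
    - [0,0.0005,-0.0025,0,0]
    - [0,0.001,-0.005,0,0]
    - [0,0.001,-0.0075,0,0]
    - [0,0.001,-0.0095,0,0]
    - [0,0.001,-0.0115,0,0]
    - [0,0.001,-0.0125,0,0]
    - [0,0.001,-0.0125,0,0]
    - [0,0.001,-0.0125,0,0]

```text
time_s: 10.12
ee_pos: [524.5, -59.7, 41.7]
ee_rot: [94.9, 89.9, 16.2]
force: [-4.6, 3.3, 28.3]
gripper_width: -0.0
```

Run:
```python
from workcell import sensors, grab_frame
from h import *
p=grab_frame("side");cv2.imwrite("pics/s6.png",cv2.resize(p["img"][110:300,300:500],None,fx=3,fy=3));s=sensors.state();print(s["ee_rot"],s["ee_pos"],s["force"])
```

```text
[94.16216382 89.85715892 15.433281  ] [524.48903562 -59.70493051  41.71035858] [-4.49750285  2.42878333 29.72942713]
```

View pics/s6.png

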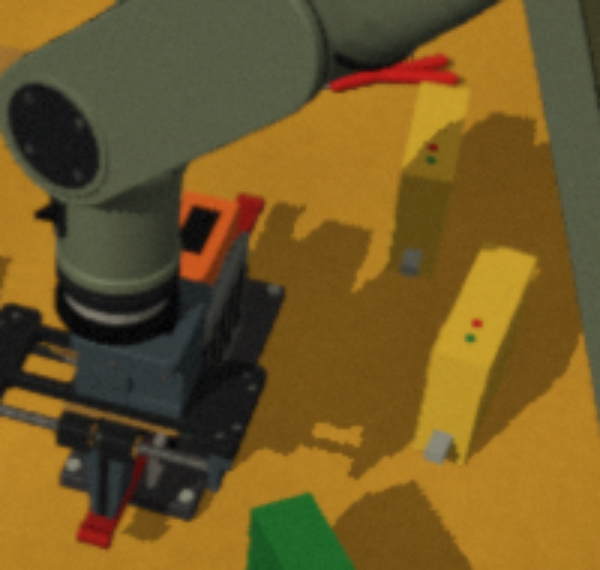

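Emit:
play_rows:
  motion:
    - [0,0,0.01,0,0]
    - [0,0,0.03,0,0]
    - [0,0,0.06,0,0]
    - [0,0,0.09,0,0]
    - [0,0,0.12,0,0]
    - [-0.01,0.02,0.15,0,0]
    - [-0.02,0.04,0.18,0,0]
    - [-0.02,0.06,0.2,0,0]

```text
time_s: 10.83
ee_pos: [501.4, 0.3, 239.8]
ee_rot: [-108.8, 89.8, 172.5]
force: [0.4, 0.2, -0.7]
gripper_width: 0.7
```

Emit:
play_rows:
  motion:
    - [-0.02,0.03,0,0,1]
    - [-0.04,0.06,0,0,1]
    - [-0.05,0.09,0,0,1]
    - [-0.05,0.11,0,0,1]
    - [-0.05,0.12,0,0,1]
    - [-0.05,0.12,0,0,1]
    - [-0.05,0.12,0,0,1]
    - [-0.05,0.12,0,0,1]

```text
time_s: 11.5
ee_pos: [453.8, 118.7, 237.8]
ee_rot: [-67.5, 89.9, -146.2]
force: [-0.4, 0.4, -0.7]
gripper_width: 51.0
```

Run:
```python
from workcell import sensors, grab_frame
from h import *
q=(554.5,-214.4,0.1968)
for n in("side","top"):
    p=grab_frame(n);im=cv2.resize(p["img"],None,fx=4,fy=4,interpolation=cv2.INTER_CUBIC)
    for X,c in((dockpts(*q,[(a,b,z) for a,b in((20,65),(20,-65),(-20,65),(-20,-65)) for z in(139,)]),(255,255,0)),(dockpts(*q,[(0,188,38),(0,-188,38)]),(255,255,255))):
        for a in proj(p,X): cv2.circle(im,tuple(int(v) for v in a*4+1.5),3,c,-1)
    a,b=(300,140) if n=="side" else (290,200)
    cv2.imwrite(f"pics/{n}7.png",im[b*4:b*4+600,a*4:a*4+800] if n=="top" else im[b*4:b*4+600,a*4:a*4+600])
s=sensors.state();print(s["ee_rot"],s["ee_pos"],s["force"])
```

```text
[ -66.02094348   89.94313823 -144.82433805] [454.03172588 118.55132597 238.12755483] [ 1.20781014 -0.58423346 -0.48897585]
```

View pics/side7.png

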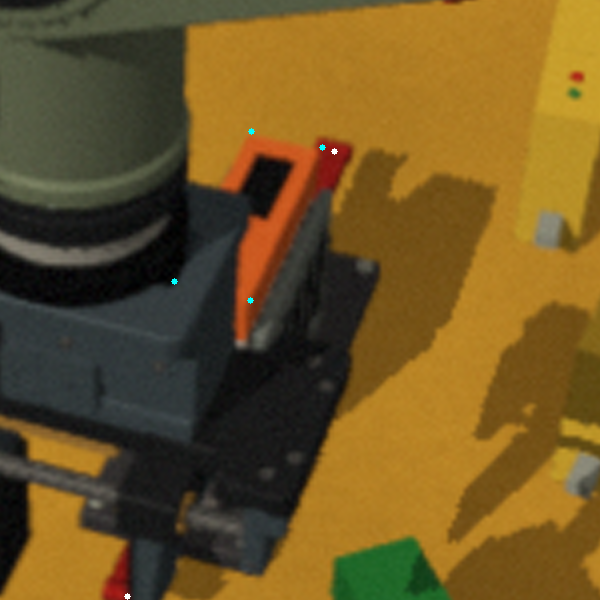

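View pics/top7.png

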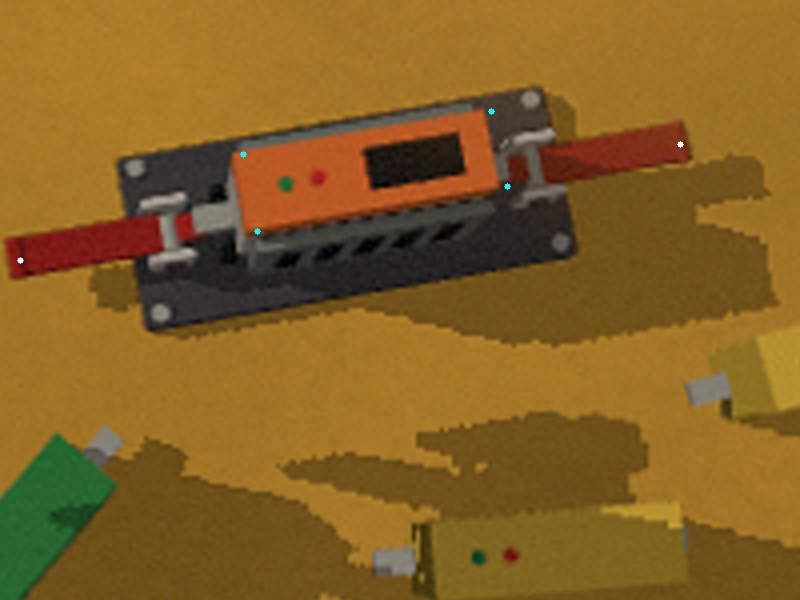

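Emit:
play_rows:
  motion:
    - [0.006,-0.02,0,0,1]
    - [0.015,-0.05,0,0,1]
    - [0.03,-0.09,0,0,1]
    - [0.042,-0.13,0,0,1]
    - [0.054,-0.17,0,0,1]
    - [0.066,-0.21,0,0,1]
    - [0.077,-0.25,0,0,1]
    - [0.088,-0.29,0,0,1]

```text
time_s: 12.27
ee_pos: [541.4, -172.7, 238.4]
ee_rot: [-120.7, 90.0, 160.4]
force: [1.5, 0.9, -0.3]
gripper_width: 91.2
```

Emit:
play_rows:
  motion:
    - [0.008,-0.025,0,0,1]
    - [0.0118,-0.0402,0,0,1]
    - [0.0118,-0.0402,-0.01,0,1]
    - [0.0118,-0.0402,-0.03,0,1]
    - [0.0118,-0.0402,-0.05,0,1]
    - [0.0118,-0.0402,-0.07,0,1]
    - [0.0118,-0.0402,-0.0785,0,1]
    - [0.0118,-0.0402,-0.0785,0,1]

```text
time_s: 12.93
ee_pos: [551.5, -207.9, 157.5]
ee_rot: [-127.8, 89.7, 153.5]
force: [-0.6, 0.2, -0.0]
gripper_width: 90.9
```

Run:
```python
from workcell import sensors, grab_frame
from h import *
p=grab_frame("side");cv2.imwrite("pics/s8.png",cv2.resize(p["img"][130:290,300:500],None,fx=4,fy=4));s=sensors.state();print(s["ee_rot"],s["ee_pos"],s["force"],s["gripper_width"])
from scipy.spatial.transform import Rotation as R
y=R.from_euler("xyz",s["ee_rot"],degrees=True).as_matrix()[:,1];print(np.arctan2(y[1],y[0])*180/np.pi, "want 11.28")
```

```text
[-131.48699772   89.85603239  149.84012295] [ 552.6667958  -208.52442062  159.22724908] [-0.40326101  1.39264305 -0.3666711 ] 91.25646724600462
11.327210428810202 want 11.28
```

View pics/s8.png

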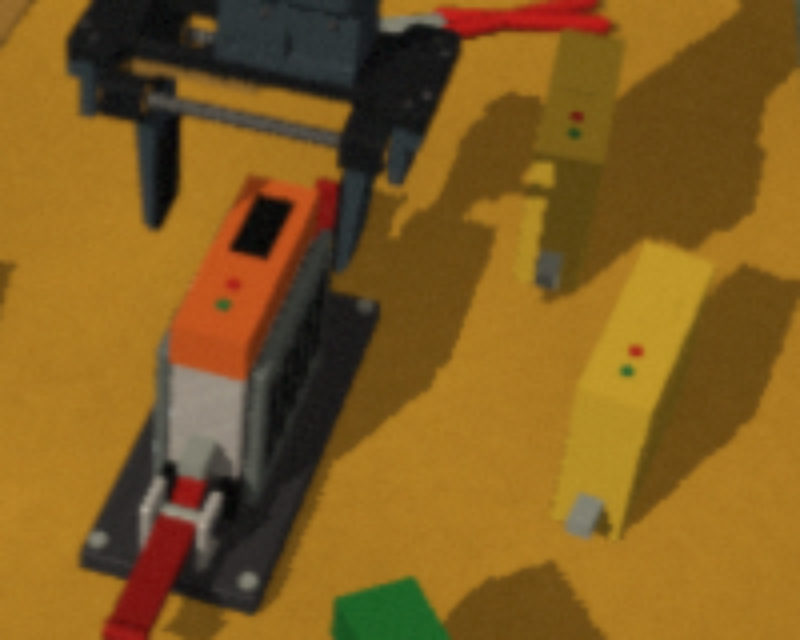

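Emit:
play_rows:
  motion:
    - [0,0,-0.01,0,1]
    - [0,0,-0.02,0,1]
    - [0,0,-0.03,0,1]
    - [0,0,-0.038,0,1]
    - [0,0,-0.042,0,1]
    - [0,0,-0.043,0,1]
    - [0,0,-0.043,0,1]
    - [0,0,-0.043,0,1]

```text
time_s: 13.65
ee_pos: [553.7, -209.8, 117.2]
ee_rot: [61.6, 90.0, -17.2]
force: [0.1, 0.4, 0.7]
gripper_width: 91.4
```

Emit:
play_rows:
  motion:
    - [0,0,0,0,0.75]
    - [0,0,0,0,0.65]
    - [0,0,0,0,0.6]
    - [0,0,0,0,0.55]
    - [0,0,0,0,0.52]
    - [0,0,0,0,0.5]
    - [0,0,0,0,0.48]
    - [0,0,0,0,0.46]
  squeeze: 15

```text
time_s: 14.32
ee_pos: [553.5, -209.6, 117.0]
ee_rot: [83.6, 90.0, 4.9]
force: [-1.4, -0.5, -0.4]
gripper_width: 42.7
```

Emit:
play_rows:
  motion:
    - [0,0,0,0,0.42]
    - [0,0,0,0,0.4]
    - [0,0,0,0,0.38]
    - [0,0,0,0,0.35]
    - [0,0,0,0,0.3]
    - [0,0,0,0,0.25]
    - [0,0,0,0,0.2]
    - [0,0,0,0,0.2]
  squeeze: 25

```text
time_s: 14.98
ee_pos: [553.8, -209.6, 117.1]
ee_rot: [79.2, 89.9, 0.5]
force: [2.0, 1.2, -0.0]
gripper_width: 39.8
```

Gripped at 39.8 mm. Now full squeeze, then a slow vertical lift.

Emit:
play_rows:
  motion:
    - [0,0,0,0,0.1]
    - [0,0,0,0,0.1]
    - [0,0,0.002,0,0.1]
    - [0,0,0.006,0,0.1]
    - [0,0,0.012,0,0.1]
    - [0,0,0.018,0,0.1]
    - [0,0,0.024,0,0.1]
    - [0,0,0.03,0,0.1]
  squeeze: 50

```text
time_s: 15.65
ee_pos: [552.5, -209.5, 147.4]
ee_rot: [-107.6, 89.9, 173.8]
force: [-0.1, 0.3, -6.9]
gripper_width: 39.8
```

Emit:
play_rows:
  motion:
    - [0,0,0.01,0,0.1]
    - [0,0,0.02,0,0.1]
    - [0,0,0.03,0,0.1]
    - [0,0,0.04,0,0.1]
    - [0,0,0.05,0,0.1]
    - [0,0,0.06,0,0.1]
    - [0,0,0.068,0,0.1]
    - [0,0,0.07,0,0.1]

```text
time_s: 16.32
ee_pos: [554.2, -209.9, 219.0]
ee_rot: [57.5, 89.8, -21.2]
force: [0.3, 0.9, -6.9]
gripper_width: 39.5
```

Run:
```python
from workcell import sensors, grab_frame
from h import *
p=grab_frame("side");cv2.imwrite("pics/s9.png",cv2.resize(p["img"][110:290,300:500],None,fx=3,fy=3));s=sensors.state();print(s["ee_pos"],s["force"],s["torque"],s["gripper_width"])
```

```text
[ 554.08378873 -209.86818763  218.5591727 ] [ 0.68858358  0.37876177 -6.62384304] [ 0.02761359 -0.13965743  0.06755716] 39.47018636519959
```

View pics/s9.png

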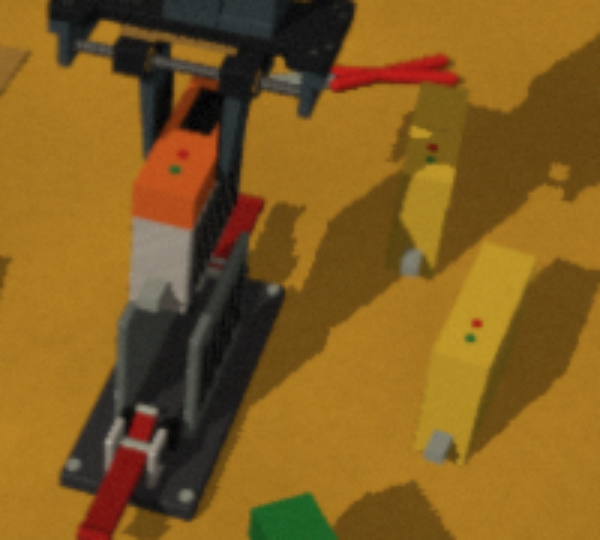

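Emit:
play_rows:
  motion:
    - [0,0.005,0.012,0,0.1]
    - [0,0.02,0.02,-0.02,0.1]
    - [0,0.045,0.02,-0.05,0.1]
    - [0.002,0.075,0.02,-0.08,0.1]
    - [0.003,0.105,0.02,-0.11,0.1]
    - [0.004,0.135,0.02,-0.14,0.1]
    - [0.005,0.165,0.02,-0.17,0.1]
    - [0.006,0.195,0.02,-0.2,0.1]

```text
time_s: 17.03
ee_pos: [558.9, -13.2, 236.4]
ee_rot: [-92.5, 89.9, 177.2]
force: [1.6, 0.5, -6.5]
gripper_width: 39.5
```

Emit:
play_rows:
  motion:
    - [0,0.03,0,-0.02,0.1]
    - [0.001,0.06,0,-0.046,0.1]
    - [0.002,0.09,0,-0.046,0.1]
    - [0.003,0.12,0,-0.046,0.1]
    - [0.0035,0.15,0,-0.046,0.1]
    - [0.0036,0.175,0,-0.046,0.1]
    - [0.0036,0.192,0,-0.046,0.1]
    - [0.0036,0.1998,0,-0.046,0.1]

```text
time_s: 17.7
ee_pos: [562.5, 187.8, 236.1]
ee_rot: [-117.6, 89.9, 149.7]
force: [-0.3, -0.8, -7.0]
gripper_width: 40.2
```

Emit:
play_rows:
  motion:
    - [0,0,0,0,0.1]
    - [0,0,-0.01,0,0.1]
    - [0,0,-0.03,0,0.1]
    - [0,0,-0.05,0,0.1]
    - [0,0,-0.07,0,0.1]
    - [0,0,-0.085,0,0.1]
    - [0,0,-0.09,0,0.1]
    - [0,0,-0.09,0,0.1]

```text
time_s: 18.37
ee_pos: [561.9, 183.4, 144.9]
ee_rot: [-62.7, 89.7, -155.6]
force: [-0.7, -0.1, -6.0]
gripper_width: 39.6
```

Run:
```python
from workcell import sensors, grab_frame, finder
from h import *
from scipy.spatial.transform import Rotation as R
s=sensors.state();print(s["ee_pos"],s["force"],s["torque"],s["gripper_width"])
y=R.from_euler("xyz",s["ee_rot"],degrees=True).as_matrix()[:,1];yaw=np.arctan2(y[1],y[0]);print(np.degrees(yaw))
zt=s["ee_pos"][2]+22; x,yy=s["ee_pos"][:2]
for n in("side","top"):
    p=grab_frame(n);im=cv2.resize(p["img"],None,fx=4,fy=4,interpolation=cv2.INTER_CUBIC)
    print(finder.spot_point(p,"module")[:3],finder.spot_point(p,"module_center")[:3])
    for X,c in((dockpts(x,yy,yaw,[(a,b,z) for a,b in((20,65),(20,-65),(-20,65),(-20,-65)) for z in(zt,zt-100)]),(255,255,0)),(dockpts(563.3,184.1,-.0496,[(0,0,4)]),(255,0,255))):
        for a in proj(p,X): cv2.circle(im,tuple(int(v) for v in a*4+1.5),3,c,-1)
    a,b=(170,260) if n=="side" else (140,170)
    cv2.imwrite(f"pics/{n}10.png",im[b*4:b*4+600,a*4:a*4+700])
```

```text
[561.8888193  183.38130048 144.91378657] [-0.68996049 -0.05853755 -5.96268212] [-0.02218181 -0.10010383  0.04363882] 39.616479028652094
-2.8911243721342506
[{'point': [438.3, 186.3], 'conf': 0.8}, {'point': [404.0, 333.3], 'conf': 0.72}, {'point': [246.9, 348.7], 'conf': 0.71}] [{'point': [457.9, 223.0], 'conf': 0.9}, {'point': [248.7, 364.2], 'conf': 0.71}, {'point': [443.5, 169.2], 'conf': 0.69}]
[{'point': [495.9, 292.4], 'conf': 0.98}, {'point': [294.3, 338.3], 'conf': 0.93}, {'point': [418.3, 333.2], 'conf': 0.85}] [{'point': [291.4, 338.9], 'conf': 0.96}, {'point': [189.2, 235.9], 'conf': 0.93}, {'point': [423.8, 335.6], 'conf': 0.84}]
```

View pics/side10.png

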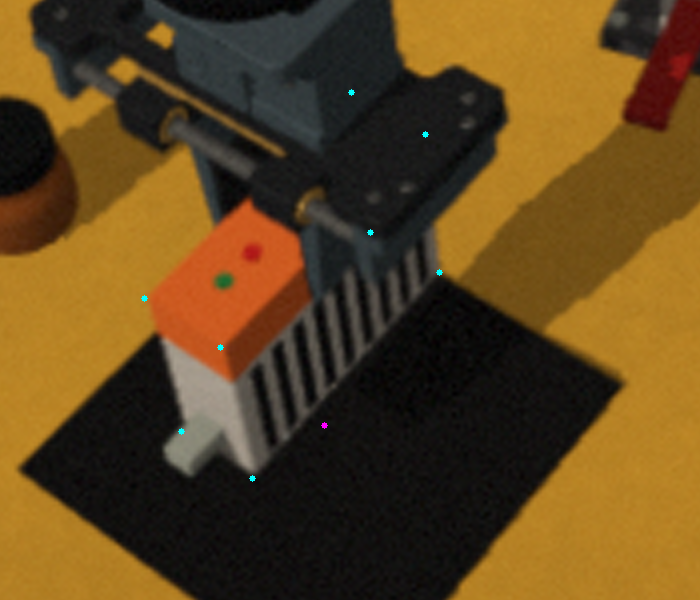

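View pics/top10.png

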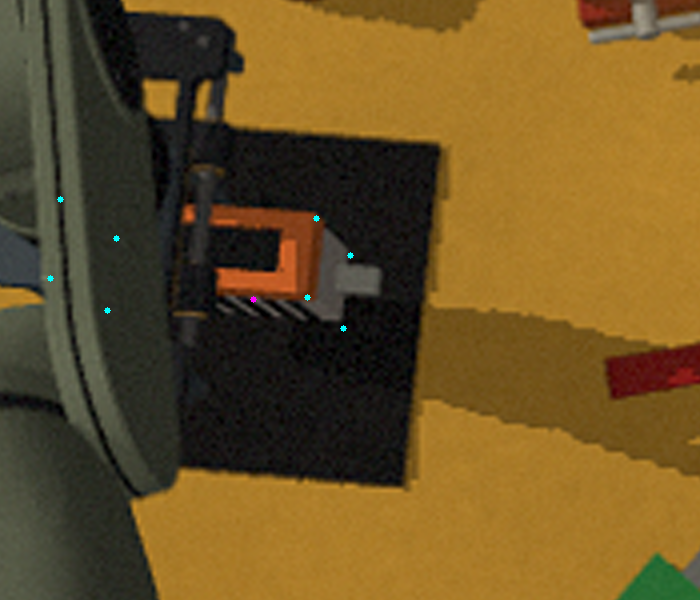

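Module held level and centred over the mat. I'll lower it to just above the surface, then creep.

Emit:
play_rows:
  motion:
    - [0,0,-0.005,0,0.1]
    - [0.001,0,-0.015,0,0.1]
    - [0.001,0,-0.027,0,0.1]
    - [0.001,0,-0.037,0,0.1]
    - [0.001,0,-0.046,0,0.1]
    - [0.001,0,-0.052,0,0.1]
    - [0.001,0,-0.055,0,0.1]
    - [0.001,0,-0.055,0,0.1]

```text
time_s: 19.33
ee_pos: [563.7, 185.1, 91.0]
ee_rot: [-67.5, 89.9, -160.3]
force: [-0.8, 0.9, -7.0]
gripper_width: 39.7
```

Emit:
play_rows:
  motion:
    - [0,0,-0.0005,0,0.1]
    - [0,0,-0.001,0,0.1]
    - [0,0,-0.002,0,0.1]
    - [0,0,-0.003,0,0.1]
    - [0,0,-0.004,0,0.1]
    - [0,0,-0.005,0,0.1]
    - [0,0,-0.006,0,0.1]
    - [0,0,-0.007,0,0.1]

```text
time_s: 20.0
ee_pos: [564.0, 185.2, 84.9]
ee_rot: [81.6, 90.0, -11.2]
force: [-0.9, 0.1, -5.6]
gripper_width: 39.8
```

Emit:
play_rows:
  motion:
    - [0,0,-0.0005,0,0.1]
    - [0,0,-0.001,0,0.1]
    - [0,0,-0.0015,0,0.1]
    - [0,0,-0.002,0,0.1]
    - [0,0,-0.002,0,0.1]
    - [0,0,-0.002,0,0.1]
    - [0,0,-0.002,0,0.1]
    - [0,0,-0.002,0,0.1]

```text
time_s: 20.67
ee_pos: [564.1, 185.2, 83.7]
ee_rot: [105.0, 90.0, 12.2]
force: [-1.5, -1.2, 3.6]
gripper_width: 39.7
```

Run:
```python
from workcell import sensors, grab_frame, finder
from h import *
s=sensors.state();print(s["ee_pos"],s["force"],s["torque"])
p=grab_frame("side");im=cv2.resize(p["img"],None,fx=4,fy=4,interpolation=cv2.INTER_CUBIC)
X=dockpts(564,185,-.0496,[(a,b,z) for a,b in((20,65),(20,-65),(-20,65),(-20,-65)) for z in(4,104)])
for a in proj(p,X): cv2.circle(im,tuple(int(v) for v in a*4+1.5),3,(255,255,0),-1)
cv2.imwrite("pics/s11.png",cv2.convertScaleAbs(im[1060:1660,680:1380],alpha=1.5))
```

```text
[564.11474677 185.18421783  83.65386033] [-1.45480626 -1.16946464  3.59687248] [-0.191829    0.60718942  0.03016467]
```

View pics/s11.png

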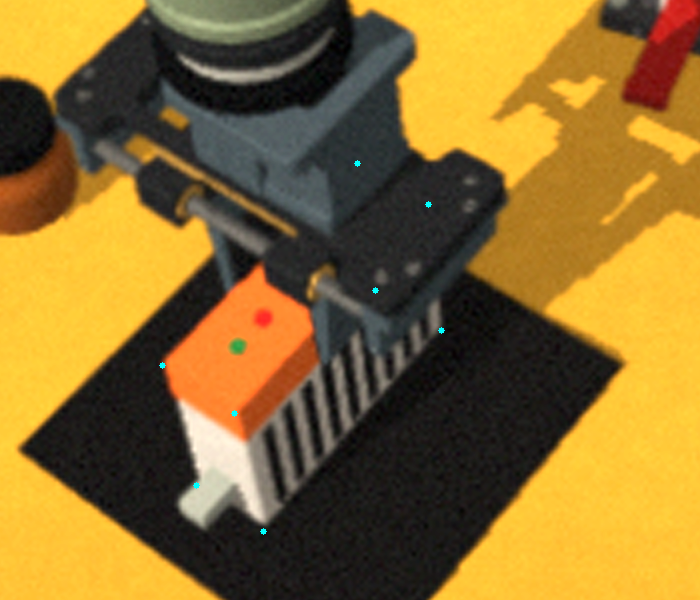

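Emit:
play_rows:
  motion:
    - [0,0,-0.0005,0,0.1]
    - [0,0,-0.001,0,0.1]
    - [0,0,-0.001,0,0.1]
    - [0,0,-0.001,0,0.1]
    - [0,0,-0.001,0,0.1]
    - [0,0,-0.001,0,0.1]
    - [0,0,-0.001,0,0.1]
    - [0,0,-0.001,0,0.1]
  squeeze: 20

```text
time_s: 21.38
ee_pos: [564.8, 185.2, 83.4]
ee_rot: [101.4, 89.9, 8.6]
force: [-2.4, -1.4, 8.0]
gripper_width: 40.1
```

Emit:
play_rows:
  motion:
    - [0,0,0,0,0.3]
    - [0,0,0,0,0.35]
    - [0,0,0,0,0.38]
    - [0,0,0,0,0.4]
    - [0,0,0,0,0.42]
    - [0,0,0,0,0.43]
    - [0,0,0,0,0.44]
    - [0,0,0,0,0.45]
  squeeze: 4

```text
time_s: 22.05
ee_pos: [565.0, 185.5, 82.2]
ee_rot: [111.1, 89.9, 18.3]
force: [0.2, 0.1, -0.7]
gripper_width: 41.1
```

Run:
```python
from workcell import sensors
s=sensors.state();print(s["ee_pos"],s["force"],s["torque"],s["gripper_width"])
```

```text
[564.96065197 185.47950268  82.23098184] [ 0.15449131  0.06002979 -0.66855802] [-0.02029339 -0.09811417  0.02183316] 41.08570149866279
```

Released and standing. Opening fully, slowly, and rising straight up.

Emit:
play_rows:
  motion:
    - [0,0,0,0,0.5]
    - [0,0,0,0,0.55]
    - [0,0,0,0,0.6]
    - [0,0,0,0,0.65]
    - [0,0,0,0,0.7]
    - [0,0,0,0,0.75]
    - [0,0,0,0,0.8]
    - [0,0,0,0,0.85]

```text
time_s: 22.72
ee_pos: [564.1, 185.2, 82.0]
ee_rot: [98.4, 90.0, 5.6]
force: [0.5, 0.5, 0.2]
gripper_width: 75.9
```

Emit:
play_rows:
  motion:
    - [0,0,0.005,0,0.85]
    - [0,0,0.015,0,0.85]
    - [0,0,0.035,0,0.85]
    - [0,0,0.06,0,0.85]
    - [0,0,0.09,0,0.85]
    - [0,0,0.12,0,0.85]
    - [0,0,0.15,0,0.85]
    - [0,0,0.165,0,0.85]

```text
time_s: 23.38
ee_pos: [565.5, 185.6, 252.5]
ee_rot: [110.1, 89.6, 17.3]
force: [-0.1, -0.5, -0.2]
gripper_width: 77.7
```

Emit:
play_rows:
  motion:
    - [-0.015,0,0.01,0,0.85]
    - [-0.04,0,0.02,0,0.85]
    - [-0.07,0,0.02,0,0.85]
    - [-0.1,0,0.02,0,0.85]
    - [-0.13,0,0.02,0,0.85]
    - [-0.155,0,0.02,0,0.85]
    - [-0.17,0,0.02,0,0.85]
    - [-0.17,0,0.02,0,0.85]

```text
time_s: 24.05
ee_pos: [391.2, 184.9, 268.4]
ee_rot: [141.4, 89.9, 48.6]
force: [0.5, -0.3, 0.4]
gripper_width: 77.7
```

Run:
```python
from workcell import sensors, grab_frame
from h import *
s=sensors.state();print(s["time_s"],s["ee_pos"],s["force"],s["gripper_width"])
for n in("side","top"):
    p=grab_frame(n);im=cv2.resize(p["img"],None,fx=2,fy=2,interpolation=cv2.INTER_CUBIC)
    X=dockpts(563.3,184.1,-.0496,[(a,b,z) for a,b in((20,65),(20,-65),(-20,65),(-20,-65)) for z in(4,104)])
    for a in proj(p,X): cv2.circle(im,tuple(int(v) for v in a*2+.5),2,(255,255,0),-1)
    im=cv2.convertScaleAbs(im,alpha=1.4)
    cv2.imwrite(f"pics/{n}12.png",im[260:860,250:1050] if n=="side" else im[200:700,200:1000])
```

```text
24.05 [391.22276697 184.94149741 268.41964728] [ 0.46935897 -0.33601017  0.3892226 ] 77.66476957597314
```

View pics/side12.png

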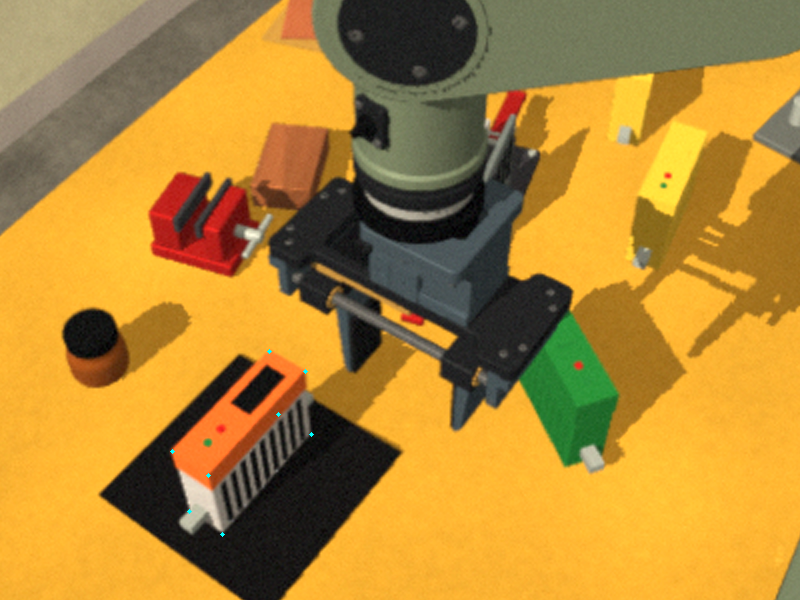

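View pics/top12.png

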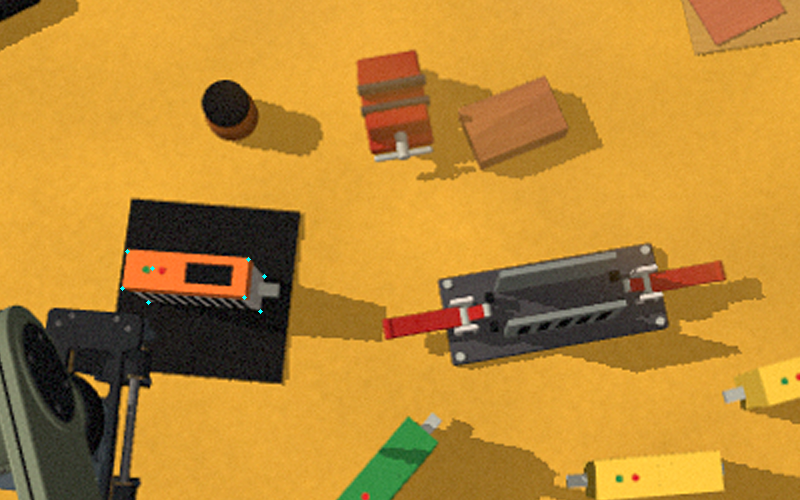

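```bash
python3 -c "
from workcell import job_done
print(job_done())"
```

```text
the job is handed in; nothing more can be done
None
```

I pushed both red levers fully outward with the closed fingers, right one first. Each came to its stop with the fingertip at 42 mm, as expected for a level handle. I then gripped the raised module, lifted it straight out and set it down slowly on the mat. The job was handed in at about 24 s of the 67 s allowed.

- **Placement:** the last pictures from both cameras show the module upright within 2–3 mm of the mat's centre. Both levers are still out and the gripper is clear, touching nothing.
- **Bystanders:** the vice, wooden block and jar look unmoved.
- **Forces:** the highest reading I saw was about 30 N, when the left lever met its stop. Set-down peaked at about 8 N.
- **Small mismatches:** before the lift, the raised module sat about 4 mm from where I predicted, towards the left lever, so I gripped it there. At touch-down the mat contact came about 1–2 mm higher than expected, with a moment reading that suggested one edge landed first. It settled flat when I eased the grip.

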